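Close up a serviced foot-pedal valve and hold its access panel shut

ROBOT

A 7-joint arm with a two-finger parallel gripper is mounted at the origin on the work surface; the furniture and walls round the work are solid. World frame = base frame: x ahead of the robot, y to its left, z up, the work surface at z = 0. Lengths are in m, angles in rad, forces in N, time in s.
With the tool pointing down it reaches from about 0.425 to 1.025 m from the base axis. Payload 9.4 kg.
Tool frame: the origin (TCP) lies at the very end of the fingers, on their centre line; the grasp point (between the pads) lies 19 mm behind it; z points along the fingers, y is the line along which they close (so a half turn about z gives the same grasp; the last joint's range is limited). The gripper opens to 93 mm and grips with 3 to 60 N. Pads are 15 mm wide; open, the fingers measure 128 mm over their backs; the gripper's body (75 mm by 188 mm) begins 65 mm behind the grasp point.
Start: joints at [-1.226, 0.599, -0.003, 1.599, 0.002, 0.943, -0.08], TCP at [0.297, 0.661, 0.219] pointing down, gripper open.
Joint ranges: [-2.57, 2.57], [-0.35, 1.97], [-1.29, 1.29], [0.11, 2.56], [-1.05, 4.19], [0.11, 1.86], [-2.63, 2.63]. Speed limits (rad/s): [2.22, 2.22, 3.01, 3.01, 3.14, 3.14, 3.14].

INTERFACE

Orientations are given as [roll, pitch, yaw] about the fixed x, y, z axes, in that order (R = Rz(yaw) Ry(pitch) Rx(roll)).
In Python, from rig import observe, capture, job_done gives the robot as it stands. The module is installed in compiled form; this text tells all that it offers.
- The arm moves only by the shell command python3 -m crank 'ROWS'. ROWS is JSON, one flat list of numbers, 7 for each row, row after row: the shift along the tool's x, y, z as a fraction of full scale, then the turn, a rotation vector about the tool's x, y, z as a fraction of full scale, then the finger opening in mm, from 0 to 93. A call has 1 to 8 rows; each row shifts and turns the commanded pose from where the row before left it, along the tool's axes as they then stand; what a row does not reach is not made up. Full scale, the value 1, is 0.04 m for a shift and 6 degrees for a turn. A row lasts 1/8 s, in which the tool goes at most 62.5 mm and 10.7 degrees, less where a joint would pass 70% of its speed; a pose out of reach is approached as far as the arm can. A call with a number of a shift or a turn outside -1 to 1 is refused whole. A call with a gripper value outside its range is refused whole. The fingers move at their own pace and stop on an object; the grip force is fixed at half the most. Time passes only in rows, so rows that do not move let the fingers close. It gives the time, the measured TCP pose, the force, the opening and the grip force at its end, in the units of the state.
- observe(): the state, without advancing time (a new reading comes with each control period).
- capture(name): name is "scene" or "top" or "wrist"; returns a dict with "color" (384x512x3 uint8, red, green, blue), "camera_matrix" (3x3 intrinsics, pixels), "dist_coeffs" ([k1, k2, p1, p2, k3] as OpenCV has them; the pictures are not rectified), "cam_to_world" (4x4, takes a point from camera to world coordinates); the wrist camera has in their place "mount" (4x4, takes a point from camera to tool coordinates, whose origin is the TCP and whose axes are the flange's). Camera axes: x right, y up, looking along -z (the intrinsics and any distortion apply to the point x, -y, -z); pixel columns grow to the right and rows downward; lengths in m; the calibration is good to about 2 mm. A picture is of the moment at which its call begins: read the wrist's pose just before it. There is no depth.
- job_done(): hands the job in; it is judged then, once.
The state is a dict: "t": time; "joint_pos": joint angles; "joint_velocities": joint speeds; "tau": joint torques, N m; "eef_pos": TCP position; "orientation": TCP orientation; "contact_force": force on the tool from outside, world axes, zero at the start; "torque": the same for the moment, N m; "grip_width": finger opening in m; "grip_force": force on a finger pad.
Only numpy, scipy, OpenCV 4.12 (cv2) and the standard library are available. Lean on these libraries where they do the work, as an engineer would, in place of code of your own. Each camera call takes 0.05 s, during which the arm holds its last target. There are 200 camera calls.

TASK

Close up the press brake's foot-pedal valve on the bench: first press its yellow pedal all the way down to its stop for about a second to bleed off the trapped air, and let it spring back up. Then turn the black winged quarter-turn fastener on top of the grey access panel clockwise until its white line is in line with the two red marks, and press the panel down fully home against its frame. Finish while still holding the panel pressed home with the fingers, and leave the oil bottle and the roll of tape where they stand.

Things in the scene. Friction and masses are not known exactly. Their poses are not given: they have to be found in the camera images.
- valve_unit: Foot-pedal valve unit, fixed to the worktop. Origin: under the centre of its housing, on the worktop; its -x points from the housing to the pedal (roughly to the robot), z up. Foot plate 150 x 190 x 8 mm; green housing 110 (x) x 150 (y) mm, rim 85 mm high, the grey panel over it. The pedal stands out on the -x side, the tread's middle 152 mm from the origin.
- pedal_tread (a point): Middle of the top of the yellow tread plate (58 mm along the unit's x, 80 mm along y, thin black ribs): 58 mm high with the pedal up, about 35 mm at the stop. It swings about a level pin along the unit's y axis, 84 mm from it towards the housing and 48 mm above the worktop. The point turns with the pedal.
- pedal (a joint): Pedal angle: 0 up (rest), growing as it is pressed down, 0.28 rad at the stop. A spring returns it; pressing at the tread's middle takes about 4 N to start and about 11 N to hold at the stop.
- panel_top (a point): Centre of the top face of the grey access panel (110 mm along x, 150 mm along y, level): 109 mm above the worktop with the panel up, 97 mm when home. Its axes are the unit's. Two thin red marks lie on it along the unit's y axis, 30 to 52 mm either side of the centre.
- panel (a joint): How far the panel is pressed down: 0 up (rest), 0.012 m fully home. It slides straight down on springs and comes up when let go: 3 to 4 N to start, 10 N to hold it home. It goes down only 2 mm unless the fastener is within about 0.2 rad of the marks (its cross-bar must drop through a slot). It may be pressed anywhere on its top or by the fastener.
- wing_top (a point): Centre of the top of the fastener's black wing, on its upright turning axis (middle of the panel), 30 mm above the panel's top face. The wing is 44 mm long along this point's y axis (white line), 12 mm thick along its x axis and 26 mm high, on a round steel collar 28 mm across that ends 6 mm above the panel. The point turns with the fastener.
- fastener (a joint): Turn of the fastener: 0 when the white line is in line with the red marks (the wing then lies along the unit's y axis), positive is anticlockwise from above. It starts between 0.7 and 1.4 rad and must be turned clockwise, back to 0; it can overshoot to -0.35. It stays where it is left (friction about 0.04 N m).
- oil_bottle: Loose oil bottle with a red spout, 55 mm in diameter and 199 mm high, standing to the left; origin at the centre of its foot. Leave alone.
- tape_roll: Loose roll of masking tape lying flat, 104 mm across, 25 mm high; origin at the centre of its underside. Leave alone.

How it is judged:
By the outcome, as a careful person would: the job done as asked, in the order asked, and still so for the second after the job is handed in, while the arm keeps its last pose, push and grip.
It also fails if it takes over 45 s, if anything falls off the work surface, if the arm or the gripper's body presses on something with over 40 N, if the wrist force passes 120 N, or if a joint passes its speed limit or range.

## Working session

There is one attempt and no reset: what is moved stays moved. The work goes in short steps, Python scripts to look and compute and a shell command to move; the robot and the scene stay as the last step left them, time stands still between calls to the robot, and variables do not carry over. Pictures are saved under pics/ and viewed, at most 10 in all, crops included, and the job is handed in when it is done.

```bash
mkdir -p pics
python3 - <<'E'
from rig import observe,capture
import cv2,numpy as np,pickle
o=observe();print({k:np.round(v,3).tolist() for k,v in o.items()})
d={}
for n in("scene","top"):
    c=capture(n);d[n]=c
    cv2.imwrite(f"pics/{n}0.png",c["color"][:,:,::-1]);print(n,c["camera_matrix"],c["dist_coeffs"],np.round(c["cam_to_world"],3))
pickle.dump(d,open("d0.pkl","wb"))
a=np.vstack([d["scene"]["color"],d["top"]["color"]])
E
```

```text
{'t': 0.0, 'joint_pos': [-1.226, 0.6, -0.003, 1.6, 0.002, 0.943, -0.08], 'joint_velocities': [0.002, 0.001, 0.001, 0.0, 0.001, 0.0, 0.001], 'tau': [-0.001, -76.507, 1.497, -25.234, -0.052, 0.017, 0.0], 'eef_pos': [0.297, 0.661, 0.218], 'orientation': [-3.14, 0.0, 2.72], 'contact_force': [-1.223, 1.355, 0.703], 'torque': [-0.043, 0.001, -0.014], 'grip_force': 0.0, 'grip_width': 0.093}
scene [[401.0136561    0.         254.78780353]
 [  0.         401.0136561  190.7385101 ]
 [  0.           0.           1.        ]] [-0.12829943  0.          0.          0.          0.        ] [[ 0.862  0.298 -0.411  0.126]
 [-0.507  0.524 -0.684 -0.57 ]
 [ 0.012  0.798  0.603  0.644]
 [ 0.     0.     0.     1.   ]]
top [[359.47070217   0.         259.61186215]
 [  0.         359.47070217 191.04471352]
 [  0.           0.           1.        ]] [-0.10982789  0.          0.          0.          0.        ] [[-0.009  0.978 -0.21   0.287]
 [-1.    -0.009  0.002  0.032]
 [ 0.     0.21   0.978  0.99 ]
 [ 0.     0.     0.     1.   ]]
```

View pics/scene0.png

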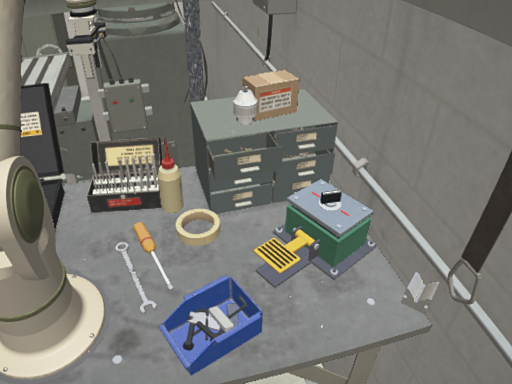

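View pics/top0.png

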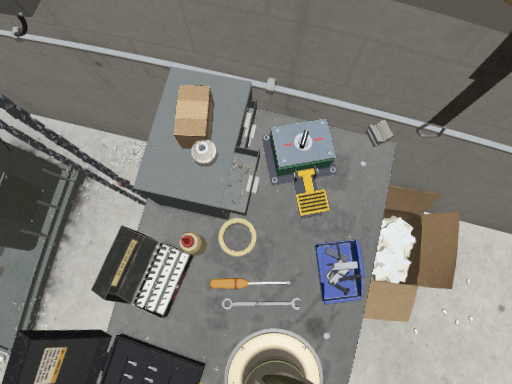

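The scene view shows the valve unit with its pedal at about (278,255) and its panel at about (330,200). In the top view the panel centre is at about (303,143), the tread at about (312,203), and the cabinet is just to the left of the unit. Next I'll measure these by colour masks and ray casting.

```bash
cat > h.py <<'E'
import numpy as np,cv2
def ray(c,uv,T=None):
    T=c["cam_to_world"] if T is None else T
    p=cv2.undistortPoints(np.array(uv,float).reshape(-1,1,2),c["camera_matrix"],np.array(c["dist_coeffs"]))[:,0]
    d=np.c_[p[:,0],-p[:,1],-np.ones(len(p))]@T[:3,:3].T
    return T[:3,3],d
def plane(c,uv,z,T=None):
    o,d=ray(c,uv,T); return o+d*((z-o[2])/d[:,2])[:,None]
def masks(img):
    h=cv2.cvtColor(img,cv2.COLOR_RGB2HSV).astype(int);H,S,V=h[...,0],h[...,1],h[...,2]
    return dict(red=((H<8)|(H>170))&(S>120)&(V>100),yel=(H>18)&(H<32)&(S>140)&(V>110),blk=(V<60),wht=(V>200)&(S<40))
def comps(m,box,amin=4):
    u0,u1,v0,v1=box;s=m[v0:v1,u0:u1].astype(np.uint8)
    n,l,st,ce=cv2.connectedComponentsWithStats(s,connectivity=8)
    return [(st[i,4],ce[i]+[u0,v0],np.argwhere(l==i)[:,::-1]+[u0,v0]) for i in range(1,n) if st[i,4]>=amin]
E
python3 - <<'E'
import pickle
from h import *
d=pickle.load(open("d0.pkl","rb"))
for n,box,yb in(("top",(270,336,118,172),(290,335,165,220)),("scene",(285,375,178,235),(245,320,228,280))):
    c=d[n];m=masks(c["color"])
    for k,z in(("red",.109),("wht",.139),("blk",.139)):
        for a,ce,p in comps(m[k],box): print(n,k,a,ce.round(1),plane(c,[ce],z).round(4))
    ys=np.argwhere(m["yel"][yb[2]:yb[3],yb[0]:yb[1]])[:,::-1]+[yb[0],yb[2]]
    P=plane(c,ys,.058)[:,:2].astype(np.float32);print(n,"yel",len(ys),P.min(0),P.max(0))
t=d["top"]["color"][100:235,250:350];s=d["scene"]["color"][170:305,235:385]
f=lambda i:cv2.resize(i,None,fx=3,fy=3,interpolation=cv2.INTER_CUBIC)
cv2.imwrite("pics/crop1.png",np.hstack([f(t),f(s)])[:,:,::-1])
E
```

```text
top red 11 [318.4 138.7] [[ 0.6141 -0.1238  0.109 ]]
top red 10 [287.5 144.1] [[ 0.5997 -0.0429  0.109 ]]
top wht 18 [304.2 137.7] [[ 0.6059 -0.0828  0.139 ]]
top wht 57 [297.4 139.6] [[ 0.601  -0.0655  0.139 ]]
top wht 53 [308.4 143.1] [[ 0.5916 -0.0928  0.139 ]]
top blk 5 [302.4 137. ] [[ 0.6077 -0.0784  0.139 ]]
top blk 78 [274.2 155.3] [[ 0.5602 -0.0065  0.139 ]]
top blk 17 [301.9 145.2] [[ 0.5859 -0.0764  0.139 ]]
top blk 82 [318.1 164.8] [[ 0.5349 -0.1146  0.139 ]]
top blk 13 [294.3 168.8] [[ 0.5248 -0.0554  0.139 ]]
top blk 4 [286.  170.5] [[ 0.5208 -0.0348  0.139 ]]
top yel 727 [ 0.4219798  -0.15006757] [ 0.5494514  -0.06598797]
scene red 12 [315.5 194. ] [[ 0.6011 -0.0389  0.109 ]]
scene red 12 [344.2 212.4] [[ 0.615  -0.1194  0.109 ]]
scene wht 33 [371.3 181.2] [[ 0.7107 -0.0929  0.139 ]]
scene wht 6 [322.  182.5] [[ 0.6119 -0.043   0.139 ]]
scene wht 4 [334.5 191. ] [[ 0.616  -0.0803  0.139 ]]
scene wht 6 [327.5 192. ] [[ 0.6008 -0.0757  0.139 ]]
scene wht 8 [295.5 196.5] [[ 0.5333 -0.0549  0.139 ]]
scene wht 101 [330.8 205.6] [[ 0.5779 -0.1147  0.139 ]]
scene wht 7 [364. 208.] [[ 0.6318 -0.1543  0.139 ]]
scene wht 10 [338.5 225. ] [[ 0.5537 -0.1678  0.139 ]]
scene blk 156 [330.2 197.6] [[ 0.5935 -0.0935  0.139 ]]
scene blk 34 [319.7 224.6] [[ 0.5232 -0.1489  0.139 ]]
scene yel 903 [ 0.42144087 -0.15294561] [ 0.5467129 -0.0646474]
```

View pics/crop1.png

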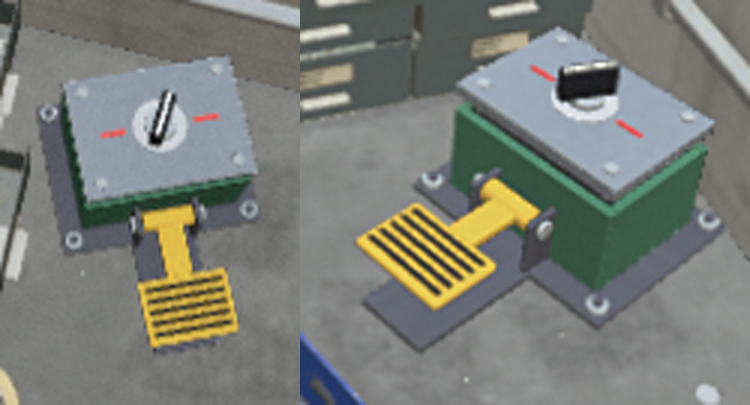

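The crop shows the panel level, with its red marks about 10° off world y. The wing's white line runs from about (302,146) to (307,131) in top-view pixels, so the fastener is at about +1.1 rad. I'll refine that angle, check the cabinet clearance, and work out the first moves.

```bash
cat >> h.py <<'E'
def tri(c1,p1,c2,p2):
    o1,d1=ray(c1,[p1]);o2,d2=ray(c2,[p2]);d1,d2=d1[0],d2[0]
    s=np.linalg.lstsq(np.c_[d1,-d2],o2-o1,rcond=None)[0];a,b=o1+s[0]*d1,o2+s[1]*d2
    return ((a+b)/2).round(3),np.linalg.norm(a-b).round(4)
def need(target,yaw=None):
    from rig import observe
    from scipy.spatial.transform import Rotation as R
    o=observe();r=R.from_euler("xyz",o["orientation"])
    print("pos",np.round(o["eef_pos"],4),"rpy",np.round(o["orientation"],4))
    print("tool shift units",(r.inv().apply(np.array(target)-o["eef_pos"])/.04).round(2))
    if yaw is not None:print("turn units",np.degrees((r.inv()*R.from_euler("xyz",[np.pi,0,yaw])).as_rotvec()/6).round(2))
E
python3 - <<'E'
import pickle
from h import *
d=pickle.load(open("d0.pkl","rb"));t,s=d["top"],d["scene"]
for a,b in(((228,212),(210,138)),((252,82),(335,120)),((318.4,138.7),(344.2,212.4)),((287.5,144.1),(315.5,194))):print(tri(t,a,s,b))
m=masks(t["color"])["wht"]
for a,ce,p in comps(m,(300,312,128,150)):
    P=plane(t,p,.139)[:,:2]
    w,v=np.linalg.eigh(np.cov(P.T));print(a,ce,np.degrees(np.arctan2(v[1,1],v[0,1])),w**.5)
print("bin",plane(t,[(316,245),(357,240),(361,300),(320,304)],.06).round(3))
print("roll,bottle",plane(t,[(237,237)],.025),plane(t,[(188,241)],.199))
need([.458,-.1075,.33],np.radians(162.4))
E
```

```text
(array([0.41 , 0.096, 0.235]), np.float64(0.0122))
(array([0.712, 0.047, 0.225]), np.float64(0.0043))
(array([ 0.612, -0.123,  0.113]), np.float64(0.0012))
(array([ 0.598, -0.043,  0.113]), np.float64(0.0005))
18 [304.16666667 137.66666667] 161.82817781255295 [0.00091221 0.01145395]
9 [300.77777778 135.11111111] 151.19618811923576 [0.00178115 0.00306086]
53 [308.37735849 143.05660377] 161.78306679652349 [0.00406022 0.01156034]
bin [[ 0.343 -0.114  0.06 ]
 [ 0.354 -0.222  0.06 ]
 [ 0.202 -0.224  0.06 ]
 [ 0.195 -0.119  0.06 ]]
roll,bottle [[0.36890932 0.09189577 0.025     ]] [[0.34600346 0.18913609 0.199     ]]
pos [0.2967 0.661  0.2179] rpy [-3.1402e+00  1.0000e-04  2.7198e+00]
tool shift units [-11.55 -15.88  -2.78]
turn units [-0.01  0.   -1.09]
```

```bash
python3 -m crank '[0,0,-1,0,0,0,0, 0,0,-1,0,0,0,0, -0.8,-0.7,-0.3,0,0,0,0, -0.8,-0.7,-0.3,0,0,0,0, -0.8,-0.7,-0.3,0,0,0,0, -0.8,-0.7,-0.3,0,0,0,0, -0.8,-0.7,-0.3,0,0,0,0, -0.8,-0.7,0,0,0,0,0]'; python3 -c "
from h import *
need([.46,-.1075,.33],np.radians(162))"
```

```text
t: 1.1
eef_pos: [0.4039, 0.4284, 0.3593]
orientation: [3.141, 0.0, 2.72]
contact_force: [-0.1, -0.8, -0.4]
grip_width: 0.0176
grip_force: 0.0
pos [0.4039 0.4284 0.3593] rpy [3.1405e+00 4.0000e-04 2.7197e+00]
tool shift units [ -6.77 -11.65   0.72]
turn units [ 0.01  0.   -1.03]
```

```bash
python3 -m crank '[-0.8,-0.9,0,0,0,0,0, -0.8,-0.9,0,0,0,0,0, -0.8,-0.9,0,0,0,0,0, -0.8,-0.9,0,0,0,0,0, -0.8,-0.9,0,0,0,0,0, -0.6,-1,0,0,0,0,0, -0.4,-1,0,0,0,0,0, -0.2,-1,0,0,0,0,0]'; python3 -c "
from h import *
need([.46,-.1075,.2],np.radians(162))"
```

```text
t: 2.1
eef_pos: [0.47, 0.069, 0.3584]
orientation: [-3.141, -0.0, 2.719]
contact_force: [0.5, -0.3, -0.7]
grip_width: 0.0008
grip_force: 0.0
pos [0.47   0.069  0.3584] rpy [-3.1412e+00 -1.0000e-04  2.7189e+00]
tool shift units [-1.58 -4.12  3.96]
turn units [-0.   -0.   -1.04]
```

```bash
python3 -m crank '[-0.4,-1,0,0,0,0,0, -0.4,-1,0.5,0,0,0,0, -0.4,-1,0.9,0,0,0,0, -0.38,-0.9,0.9,0,0,0,0, 0,0,0.9,0,0,0,0, 0,0,0.76,0,0,0,0, 0,0,0,0,0,-1,0, 0,0,0,0,0,0,0]'
python3 - <<'E'
from h import *
from rig import capture,observe
need([.459,-.1075,.07],np.radians(162));print(observe()["contact_force"])
c=capture("scene");s=c["color"][130:290,190:390]
w=capture("wrist");print(w["mount"].round(3),w["camera_matrix"],w["dist_coeffs"])
cv2.imwrite("pics/a2.png",np.vstack([cv2.resize(s,(512,410))[:220+100],w["color"]])[:600,:,::-1][:600])
E
```

```text
t: 3.1
eef_pos: [0.4637, -0.0976, 0.1998]
orientation: [-3.141, -0.001, 2.824]
contact_force: [0.1, -0.1, -0.7]
grip_width: 0.0007
grip_force: 0.0
pos [ 0.4637 -0.0976  0.1998] rpy [-3.1414e+00 -9.0000e-04  2.8237e+00]
tool shift units [ 0.03 -0.27  3.25]
turn units [-0.   -0.01 -0.04]
[ 0.08160596 -0.08254518 -0.67104316]
[[ 0.     0.967  0.255  0.071]
 [ 1.    -0.     0.     0.   ]
 [ 0.     0.255 -0.967 -0.166]
 [ 0.     0.     0.     1.   ]] [[271.52704678   0.         258.28560985]
 [  0.         271.52704678 188.34230278]
 [  0.           0.           1.        ]] [-0.05977259  0.          0.          0.          0.        ]
```

View pics/a2.png

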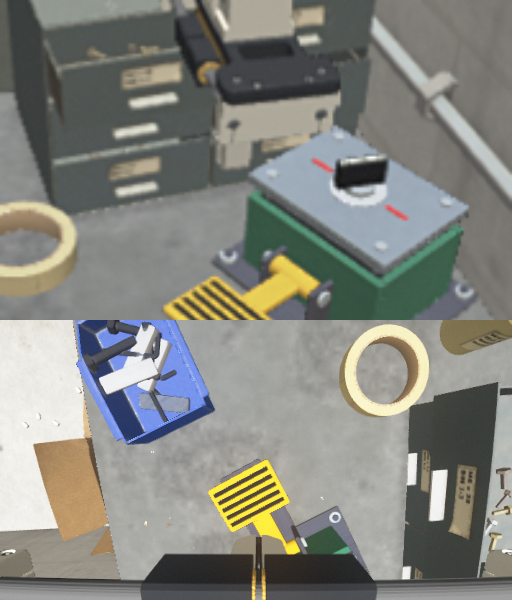

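The scene view shows the closed gripper above the pedal. The wrist view (lower part) shows the tread at about (248,498) in the composite, with nothing in the way. Next I'll descend close to the tread.

```bash
python3 -m crank '[0,-0.25,0.5,0,0,0,0, 0,0,0.8,0,0,0,0, 0,0,0.8,0,0,0,0, 0,0,0.8,0,0,0,0, 0,0,0.35,0,0,0,0, 0,0,0.3,0,0,0,0, 0,0,0.2,0,0,0,0, 0,0,0,0,0,0,0]'; python3 -c "
from h import *
need([.459,-.1075,.036],np.radians(162))"
```

```text
t: 4.2
eef_pos: [0.4607, -0.1071, 0.0505]
orientation: [-3.142, 0.0, 2.824]
contact_force: [-3.3, 0.4, 7.4]
grip_width: 0.0004
grip_force: 3.9
pos [ 0.4607 -0.1071  0.0505] rpy [-3.1416  0.      2.8239]
tool shift units [ 0.04 -0.02  0.36]
turn units [-0.    0.   -0.03]
```

```bash
python3 -m crank '[0,0,0.15,0,0,0,0, 0,0,0.15,0,0,0,0, 0,0,0.05,0,0,0,0]'; python3 -m crank '[0,0,0.04,0,0,0,0, 0,0,0,0,0,0,0]'
```

```text
t: 4.58
eef_pos: [0.4614, -0.1071, 0.0372]
orientation: [3.141, 0.002, 2.824]
contact_force: [-3.6, 0.3, 19.8]
grip_width: 0.0004
grip_force: 10.1
t: 4.82
eef_pos: [0.4614, -0.1071, 0.0367]
orientation: [3.141, 0.003, 2.824]
contact_force: [-4.3, 1.6, 29.0]
grip_width: 0.0004
grip_force: 14.6
```

The force has risen well past 11 N with no further travel, so the pedal is at its stop. I'll hold it there for about a second.

```bash
python3 -m crank '[0,0,0,0,0,0,0, 0,0,0,0,0,0,0, 0,0,0,0,0,0,0, 0,0,0,0,0,0,0, 0,0,0,0,0,0,0, 0,0,0,0,0,0,0, 0,0,0,0,0,0,0, 0,0,0,0,0,0,0]'; python3 -c "
from h import *
from rig import capture
c=capture('scene');m=masks(c['color'])['yel'];ys=np.argwhere(m[228:290,240:320]);print(len(ys),(ys.mean(0)+[228,240]).round(1),(ys.max(0)+[228,240]))
need([.6075,-.0815,.2],np.radians(162))"
```

```text
t: 5.82
eef_pos: [0.4615, -0.1071, 0.0367]
orientation: [3.141, 0.003, 2.824]
contact_force: [-4.3, 1.0, 29.6]
grip_width: 0.0008
grip_force: 14.3
452 [265.7 276.1] [282 314]
pos [ 0.4614 -0.1071  0.0367] rpy [3.1407e+00 2.7000e-03 2.8240e+00]
tool shift units [-3.28  1.75 -4.07]
turn units [ 0.01  0.03 -0.03]
```

```bash
python3 -m crank '[0,0,-0.3,0,0,0,0, 0,0,-0.6,0,0,0,0, 0,0,-1,0,0,0,0, 0,0,-1,0,0,0,0, 0,0,-1,0,0,0,50, -0.6,0.3,-0.3,0,0,0,50, -0.9,0.5,0,0,0,0,50, -0.9,0.5,0,0,0,0,50]'; python3 -m crank '[-0.9,0.45,0,0,0,0,50, 0,0,0,0,0,0,50]'
python3 - <<'E'
from h import *
from rig import capture
from scipy.spatial.transform import Rotation as R
from rig import observe
need([.6075,-.0815,.118],np.radians(162));o=observe()
w=capture("wrist");T=np.eye(4);T[:3,:3]=R.from_euler("xyz",o["orientation"]).as_matrix();T[:3,3]=o["eef_pos"];T=T@w["mount"]
c=capture("scene");t=capture("top")
for a,ce,p in comps(masks(c["color"])["red"],(285,375,178,235)): print(ce,plane(c,[ce],.109))
for a,ce,p in comps(masks(w["color"])["red"],(100,420,150,380)): print("w",a,ce,plane(w,[ce],.109,T))
s=c["color"][150:290,235:395];f=lambda i:cv2.resize(i,(400,350))
cv2.imwrite("pics/a3.png",np.vstack([np.hstack([f(s),f(t["color"][60:200,220:380])]),np.hstack([cv2.resize(w["color"],(333,250)),np.zeros((250,467,3),np.uint8)])])[:,:,::-1])
E
```

```text
t: 6.88
eef_pos: [0.5698, -0.0872, 0.204]
orientation: [3.141, 0.002, 2.824]
contact_force: [1.3, 0.0, 0.3]
grip_width: 0.0358
grip_force: 0.0
t: 7.12
eef_pos: [0.6107, -0.0806, 0.2028]
orientation: [3.141, 0.002, 2.826]
contact_force: [0.5, -0.4, -0.3]
grip_width: 0.0494
grip_force: 0.0
pos [ 0.6107 -0.0806  0.2028] rpy [3.1410e+00 2.1000e-03 2.8262e+00]
tool shift units [ 0.07 -0.05  2.12]
turn units [ 0.01  0.02 -0.01]
[315.5 194. ] [[ 0.6011341  -0.03890994  0.109     ]]
[344.16666667 212.41666667] [[ 0.61504953 -0.11942132  0.109     ]]
w 81 [293.95061728 167.71604938] [[ 0.59976901 -0.04053143  0.109     ]]
w 73 [220.83561644 205.38356164] [[ 0.61396409 -0.12140959  0.109     ]]
```

View pics/a3.png

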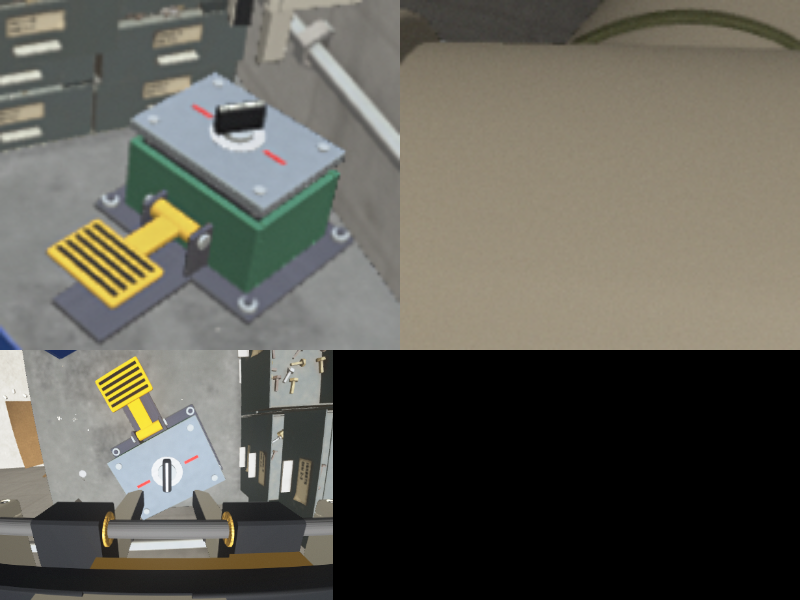

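The pedal is back up. The wrist view shows the wing at about (167,475) in the composite, centred between the fingers and square to them. The three centre estimates agree at (0.607, -0.081). Next I'll descend over the wing.

```bash
python3 -m crank '[0.08,-0.04,0.5,0,0,0,50, 0,0,0.6,0,0,0,50, 0,0,0.5,0,0,0,50, 0,0,0.3,0,0,0,50, 0,0,0.2,0,0,0,50, 0,0,0,0,0,0,50]'
```

```text
t: 8.02
eef_pos: [0.6043, -0.0823, 0.1186]
orientation: [-3.141, -0.0, 2.824]
contact_force: [-0.7, -0.0, 0.2]
grip_width: 0.05
grip_force: 0.0
```

```bash
python3 -m crank '[0,0,0,0,0,0,11, 0,0,0,0,0,0,9, 0,0,0,0,0,0,5, 0,0,0,0,0,0,5, 0,0,0,0,0,0,5]'
```

```text
t: 8.65
eef_pos: [0.6052, -0.0806, 0.1188]
orientation: [3.14, 0.0, 2.826]
contact_force: [1.2, 4.0, 1.4]
grip_width: 0.012
grip_force: 30.0
```

The wing is gripped with an opening of 12.0 mm. I'll take out the small side load, then turn clockwise (positive about tool z) by about 62°.

```bash
python3 -m crank '[-0.03,0.05,0,0,0,0,5, 0,0,0,0,0,0.4,5, 0,0,0,0,0,0.6,5, 0,0,0,0,0,1,5, 0,0,0,0,0,1,5, 0,0,0,0,0,1,5, 0,0,0,0,0,1,5]'; python3 -c "
from rig import observe
o=observe();print(o['contact_force'],o['torque'],o['joint_pos'])"
```

```text
t: 9.52
eef_pos: [0.6059, -0.0796, 0.1186]
orientation: [3.142, -0.002, 2.296]
contact_force: [-3.5, 5.0, 2.6]
grip_width: 0.0117
grip_force: 30.0
[-3.4837482   5.04327921  2.61602728] [1.0137315  0.72063162 0.06152356] [-0.21079072  0.61686941  0.3778223   1.96875295 -0.37534054  0.62497469
  1.13732428]
```

```bash
python3 -m crank '[0.04,0,0,0,0,0.8,5, 0,0,0,0,0,1,5, 0,0,0,0,0,1,5, 0,0,0,0,0,1,5, 0,0,0,0,0,0.8,5, 0,0,0,0,0,0.6,5, 0,0,0,0,0,0,5]'; python3 -c "
from h import *
from rig import observe,capture
from scipy.spatial.transform import Rotation as R
o=observe();print(o['contact_force'],o['torque'],o['joint_pos'])
w=capture('wrist');cv2.imwrite('pics/w4.png',w['color'][:,:,::-1])
T=np.eye(4);T[:3,:3]=R.from_euler('xyz',o['orientation']).as_matrix();T[:3,3]=o['eef_pos'];T=T@w['mount']
for a,ce,p in comps(masks(w['color'])['red'],(60,450,100,380)): print('w',a,ce,plane(w,[ce],.109,T))
c=capture('scene')
for k in('red','wht'):
  for a,ce,p in comps(masks(c['color'])[k],(305,350,178,225)): print(k,a,ce,plane(c,[ce],.109))
"
```

```text
t: 10.4
eef_pos: [0.6069, -0.0791, 0.1188]
orientation: [3.139, 0.001, 1.756]
contact_force: [5.0, 3.2, -0.9]
grip_width: 0.0117
grip_force: 30.0
[ 4.98810201  3.24195652 -0.88205707] [ 0.65629434 -0.96565749 -0.01710703] [-0.31039548  0.64696666  0.53533303  1.97564913 -0.52784563  0.65613795
  0.74898076]
w 163 [258.98159509 166.19631902] [[ 0.59974783 -0.04056259  0.109     ]]
red 12 [315.5 194. ] [[ 0.6011341  -0.03890994  0.109     ]]
red 12 [344.16666667 212.41666667] [[ 0.61504953 -0.11942132  0.109     ]]
wht 8 [334.75 193.5 ] [[ 0.63965266 -0.05873121  0.109     ]]
wht 89 [327.38202247 205.5505618 ] [[ 0.59861222 -0.08385144  0.109     ]]
wht 10 [327.5 203. ] [[ 0.6043093  -0.07714449  0.109     ]]
```

View pics/w4.png

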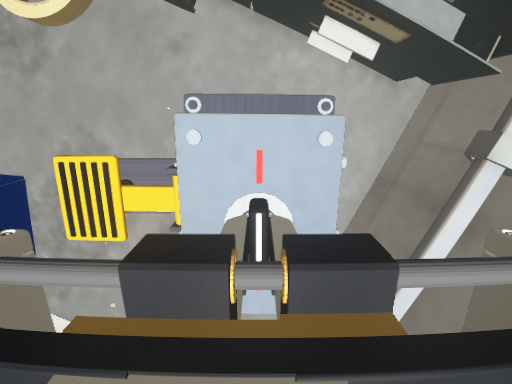

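The wrist view shows the white line at column 259, collinear with the red mark at column 259. The fastener is aligned, so now I press down.

```bash
python3 -m crank '[0,0,0.1,0,0,0,5, 0,0,0.1,0,0,0,5, 0,0,0.08,0,0,0,5, 0,0,0,0,0,0,5]'
```

```text
t: 11.0
eef_pos: [0.6068, -0.0791, 0.1083]
orientation: [3.139, 0.0, 1.757]
contact_force: [2.4, 5.0, 8.6]
grip_width: 0.0118
grip_force: 30.0
```

```bash
python3 -m crank '[0,0,0.03,0,0,0,5, 0,0,0,0,0,0,5]'
```

```text
t: 11.25
eef_pos: [0.6069, -0.0791, 0.1073]
orientation: [3.138, 0.0, 1.758]
contact_force: [3.0, 4.4, 9.1]
grip_width: 0.0113
grip_force: 30.0
```

```bash
python3 -m crank '[0,0,0.04,0,0,0,5, 0,0,0,0,0,0,5]';python3 -m crank '[0,0,0.02,0,0,0,5, 0,0,0,0,0,0,5]'
```

```text
t: 11.5
eef_pos: [0.6069, -0.0791, 0.1067]
orientation: [3.138, -0.0, 1.757]
contact_force: [0.0, 5.4, 20.2]
grip_width: 0.0121
grip_force: 30.0
t: 11.75
eef_pos: [0.6069, -0.0791, 0.1065]
orientation: [3.137, -0.001, 1.757]
contact_force: [-3.0, 6.2, 27.3]
grip_width: 0.0115
grip_force: 30.0
```

The force has risen to 27 N and travel stopped after about 12 mm. I'll check that it holds steady and confirm it in the image.

```bash
python3 -m crank '[0,0,0,0,0,0,5, 0,0,0,0,0,0,5, 0,0,0,0,0,0,5, 0,0,0,0,0,0,5, 0,0,0,0,0,0,5, 0,0,0,0,0,0,5, 0,0,0,0,0,0,5, 0,0,0,0,0,0,5]'; python3 -c "
from h import *
from rig import observe,capture
from scipy.spatial.transform import Rotation as R
o=observe()
w=capture('wrist');c=capture('scene')
T=np.eye(4);T[:3,:3]=R.from_euler('xyz',o['orientation']).as_matrix();T[:3,3]=o['eef_pos'];T=T@w['mount']
for z in(.097,.109):
  for a,ce,p in comps(masks(w['color'])['red'],(60,450,100,380)): 
    P=plane(w,p,z,T)[:,:2];e=np.linalg.eigh(np.cov(P.T))[1][:,1];print('w',ce,plane(w,[ce],z,T),np.degrees(np.arctan2(e[1],e[0])))
  for a,ce,p in comps(masks(c['color'])['red'],(305,360,178,235)): print('s',ce,plane(c,[ce],z))
for a,ce,p in comps(masks(w['color'])['wht'],(250,268,205,265)):
  P=plane(w,p,.127,T)[:,:2];e=np.linalg.eigh(np.cov(P.T))[1][:,1];print('line',a,ce,np.degrees(np.arctan2(e[1],e[0])))
s=cv2.resize(c['color'][150:290,235:395],(457,400))
cv2.imwrite('pics/a5.png',np.hstack([s,cv2.resize(w['color'][80:300,130:390],(340,288)).copy() if 0 else cv2.resize(w['color'][80:330,150:362],(340,400))])[:,:,::-1])
"
```

```text
t: 12.75
eef_pos: [0.6069, -0.0791, 0.1065]
orientation: [3.137, -0.001, 1.757]
contact_force: [-1.8, 6.9, 26.9]
grip_width: 0.0117
grip_force: 30.0
w [258.96449704 166.17751479] [[ 0.5997536  -0.04055758  0.097     ]] 100.08086621132523
s [315.1 198.4] [[ 0.60118874 -0.03941714  0.097     ]]
s [343.38461538 216.84615385] [[ 0.61501337 -0.11966232  0.097     ]]
w [258.96449704 166.17751479] [[ 0.59927285 -0.03848006  0.109     ]] 100.08086621132524
s [315.1 198.4] [[ 0.59076332 -0.05105037  0.109     ]]
s [343.38461538 216.84615385] [[ 0.60428463 -0.1295349   0.109     ]]
line 239 [258.0083682  236.59832636] 100.63348901549482
```

View pics/a5.png

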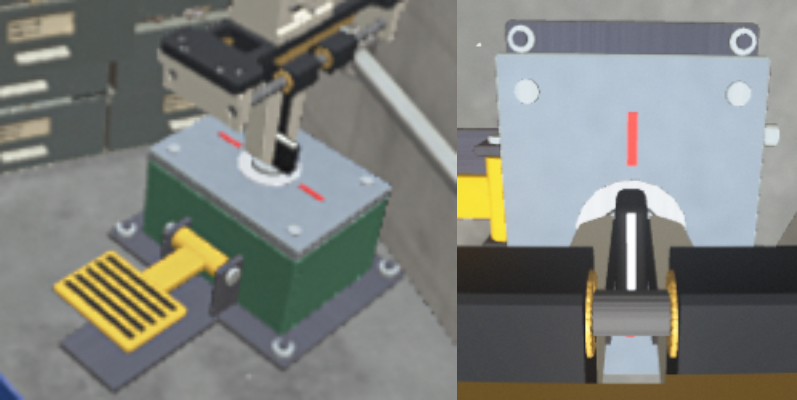

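The panel is down on its frame with no gap: its marks sit at the positions expected for a height of 0.097 m. The white line is within 0.6° of the red marks, and the 27 N push is steady. Handing in now.

```bash
python3 -c "
from rig import job_done
print(job_done())"
```

```text
the job is handed in; nothing more can be done
None
```

I pressed the pedal to its stop for about a second and it sprang back. The fastener is turned within 0.6° of the red marks and the panel is held fully home by the fingers at a steady 27 N. The job was handed in at about 13 s with the bottle and tape untouched.

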